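Count three weld bosses into the shuttle tray and lock it in

ROBOT

A 6-joint arm with a two-finger parallel gripper is mounted at the origin on the work surface. World frame = base frame: x ahead of the robot, y to its left, z up, the work surface at z = 0. Lengths are in m, angles in rad, forces in N, time in s.
With the tool pointing down it reaches from about 0.35 to 0.725 m from the base axis. Payload 4.3 kg.
Tool frame: the origin (TCP) lies midway between the tips of the shut fingers; the grasp point (between the pads) lies 19 mm behind it (arm.grip_point_offset is the distance from the TCP to the grasp point, in m); z points along the fingers, y is the direction in which the jaws open and shut (so a half turn about z gives the same grasp; the last joint's range is limited). The gripper opens to 85 mm and grips with 20 to 120 N. Pads are 22 mm wide; open, the fingers measure 114 mm over their backs; the gripper's body (76 mm by 85 mm) begins 54 mm behind the grasp point. The pads swing forward as they close: fully open they stand 13 mm farther back than shut.
Start: joints at [1.083, 0.377, 0.081, 1.274, 0, 1.46], TCP at [0.212, 0.534, 0.203] pointing down, gripper open.
Joint ranges: [-2.72, 2.72], [-0.84, 1.66], [-1.02, 1.22], [-1.77, 2.12], [-1.37, 1.28], [-3.14, 3.14]. Speed limits (rad/s): [2.57, 2.57, 3.14, 3.14, 3.14, 3.14].

INTERFACE

Orientations are given as a 3x3 rotation matrix whose columns are the frame's x, y, z axes.
In Python, from cell import arm gives the robot as it stands.
- The arm moves only by the tool apply_moves, never from a script. Its argument "increments" is a list of rows, each a list of 5 numbers: the shift along the tool's x, y, z in m, then the turn about the tool's z in degrees, then the opening, from 0 (shut) to 1 (fully open). A call has 1 to 20 rows; each row shifts and turns the commanded pose from where the row before left it, along the tool's axes as they then stand; what a row does not reach is not made up. A row lasts 1/12 s, in which the tool goes at most 41.7 mm and 7.16 degrees, less where a joint would pass 70% of its speed; a pose out of reach is approached as far as the arm can. A call is refused whole if a number of a shift passes 0.0417 or a number of a turn 7.16, either way. A call with a gripper value outside its range is refused whole. The fingers move at their own pace and stop on an object; "newtons" is the grip in N (left out, the last holds). Time passes only in rows, so rows that do not move let the fingers close. It gives the time, the measured TCP pose, the force and the opening at its end, in the units of the state.
- arm.read_state(): the state, without advancing time (a new reading comes with each control period).
- arm.capture(name): name is "scene" or "top" or "wrist"; returns (picture, depth): 384x512x3 uint8, red, green, blue; 384x512 float32, m along the optical axis (not along the pixel's ray), 0 where there is no reading.
- arm.camera_model(name): a dict with "fx", "fy", "cx", "cy" (pixels), "R" (3x3) and "t" (3): a world point X has camera coordinates R X + t; the wrist camera has in their place "mount" (4x4, takes a point from camera to tool coordinates, whose origin is the TCP and whose axes are the flange's). Camera axes: x right, y down, z forward; pixel columns grow to the right and rows downward; lengths in m; the calibration is good to about 2 mm. A picture is of the moment at which its call begins: read the wrist's pose just before it. camera_model takes no time and is no camera call.
- arm.sign_off(): hands the job in, once; it reports no verdict.
The state is a dict: "time": time; "joints": joint angles; "qvel": joint speeds; "effort": joint torques, N m; "position": TCP position; "eef_rot": TCP orientation; "ft_force": force on the tool from outside, world axes, zero at the start; "moment": the same for the moment, N m; "finger_gap": finger opening in m.
Only numpy, scipy, OpenCV 4.12 (cv2) and the standard library are available. Lean on these libraries where they do the work, as an engineer would, in place of code of your own. Each camera call takes 0.05 s, during which the arm holds its last target. There are 200 camera calls.

TASK

Load the next weld: stand exactly three of the five round stepped steel bosses upright on the floor of the shuttle tray and leave the other two standing on the bench. Then push the tray away from you until it is fully home, and only then swing the latch arm across the front of the tray as far as it goes. Let go of everything, and do not disturb the hexagonal piece, the tall tube stub, the brush or the magnet.

Things in the scene. Friction and masses are not known exactly. Their poses are not given: they have to be found in the camera images.
- boss0: turned steel weld boss, solid, one of five alike (boss0 to boss4): round body 36 mm diameter and 30 mm tall, above it a neck 24 mm diameter and 10 mm tall with a small dark threaded hole in its top, 40 mm tall in all, 170 to 310 g. Stands on the bench among the look-alikes. Origin: centre of its underside, z up along its axis
- boss1: turned steel weld boss, solid, one of five alike (boss0 to boss4): round body 36 mm diameter and 30 mm tall, above it a neck 24 mm diameter and 10 mm tall with a small dark threaded hole in its top, 40 mm tall in all, 170 to 310 g. Stands on the bench among the look-alikes. Origin: centre of its underside, z up along its axis
- boss2: turned steel weld boss, solid, one of five alike (boss0 to boss4): round body 36 mm diameter and 30 mm tall, above it a neck 24 mm diameter and 10 mm tall with a small dark threaded hole in its top, 40 mm tall in all, 170 to 310 g. Stands on the bench among the look-alikes. Origin: centre of its underside, z up along its axis
- boss3: turned steel weld boss, solid, one of five alike (boss0 to boss4): round body 36 mm diameter and 30 mm tall, above it a neck 24 mm diameter and 10 mm tall with a small dark threaded hole in its top, 40 mm tall in all, 170 to 310 g. Stands on the bench among the look-alikes. Origin: centre of its underside, z up along its axis
- boss4: turned steel weld boss, solid, one of five alike (boss0 to boss4): round body 36 mm diameter and 30 mm tall, above it a neck 24 mm diameter and 10 mm tall with a small dark threaded hole in its top, 40 mm tall in all, 170 to 310 g. Stands on the bench among the look-alikes. Origin: centre of its underside, z up along its axis
- tray_floor (a point): centre of the inner floor of the open aluminium shuttle tray; moves with it, 18 mm above the bench. Inside 120 mm along x, 160 mm along y; walls 6 mm thick, 17 mm above the floor. x points along the slide, away from the robot (up to 0.3 rad off world x): pushing home moves the tray along +x. y to the left, z up. Starts empty
- dock: fixed grey bed plate that carries tray and latch: 290 mm along x, 240 mm along y, 10 mm thick, with a rail each side of the tray and a 55 mm tall end stop at the far end. Origin near the middle of its underside, axes as tray_floor
- tray_tab (a point): middle of the top edge of the upright tab on the outside of the tray's front wall, 84 mm above the bench: a plate 10 mm thick (along x), 40 mm wide (along y), its centre plane 71 mm to -x of the tray centre. Pinch it from above or push it from the front. Axes as tray_floor
- tray (a joint): slide of the tray in m: 0 fully out towards the robot, 0.10 fully home against the end stop. Starts 0 to 0.03. Light friction, about 3 N; stays where it is left
- latch (a joint): hinge of the latch arm in rad, about a vertical axis: 0 when the arm points along the tray's -x (to the robot, beside the tray's path), grows clockwise seen from above, 1.57 (its stop) when it lies across the tray's front, pointing along the tray's +y. Starts -0.45 to 0 (pointing outwards). Turns with about 0.06 N m, stays where left
- latch_pivot (a point): on the axis of the latch hinge, at the front right of the home position of the tray, 22 mm above the bench; fixed to the bed, axes as tray_floor. With the tray home, the pivot is 75 mm to -x and 112 mm to -y of tray_floor
- latch_pin (a point): centre of the top of the upright steel pin near the free end of the latch arm: 14 mm diameter, 60 mm tall above the arm, top 92 mm above the bench, 62 mm from the hinge axis. Grip or push the pin. Turns with the arm: x points from pin to hinge. The arm is 12 mm wide, 10 mm thick and reaches 74 mm from the axis
- hexnut: look-alike to be left alone: plain steel hexagonal piece without a step, 36 mm across flats, 40 mm tall. Origin: centre of its underside
- stub: look-alike to be left alone: plain steel tube stub without a step, 36 mm diameter, 65 mm tall. Origin: centre of its underside
- brush: bystander: brush lying on the bench along its x. Origin under its middle
- magnet: bystander: triangular welding magnet, legs 90 mm, 22 mm thick, lying flat. Origin: on its underside, in the middle of one leg
Not all that is in view belongs to the job. Leave any brown or orange look-alike of the boss4 alone.

How it is judged:
On the way, in this order (a step that is already met when the one before it is completed fails the run):
1. exactly three bosses stand upright on the tray floor, the other two on the bench, the tray still out (its joint below 0.06) ((height (world z) of boss0 between -0.007 and 0.007 m or (x of boss0 in the frame of tray_floor between -0.06 and 0.06 m and y of boss0 in the frame of tray_floor between -0.08 and 0.08 m and height (world z) of boss0 between 0.012 and 0.024 m)) and (height (world z) of boss1 between -0.007 and 0.007 m or (x of boss1 in the frame of tray_floor between -0.06 and 0.06 m and y of boss1 in the frame of tray_floor between -0.08 and 0.08 m and height (world z) of boss1 between 0.012 and 0.024 m)) and (height (world z) of boss2 between -0.007 and 0.007 m or (x of boss2 in the frame of tray_floor between -0.06 and 0.06 m and y of boss2 in the frame of tray_floor between -0.08 and 0.08 m and height (world z) of boss2 between 0.012 and 0.024 m)) and (height (world z) of boss3 between -0.007 and 0.007 m or (x of boss3 in the frame of tray_floor between -0.06 and 0.06 m and y of boss3 in the frame of tray_floor between -0.08 and 0.08 m and height (world z) of boss3 between 0.012 and 0.024 m)) and (height (world z) of boss4 between -0.007 and 0.007 m or (x of boss4 in the frame of tray_floor between -0.06 and 0.06 m and y of boss4 in the frame of tray_floor between -0.08 and 0.08 m and height (world z) of boss4 between 0.012 and 0.024 m)) and angle between each of boss0, boss1, boss2, boss3, boss4's own z axis and vertical below 0.15 rad and ((height (world z) of each of boss0, boss1, boss2 above 0.012 m and height (world z) of each of boss3, boss4 below 0.012 m) or (height (world z) of each of boss0, boss1, boss3 above 0.012 m and height (world z) of each of boss2, boss4 below 0.012 m) or (height (world z) of each of boss0, boss1, boss4 above 0.012 m and height (world z) of each of boss2, boss3 below 0.012 m) or (height (world z) of each of boss0, boss2, boss3 above 0.012 m and height (world z) of each of boss1, boss4 below 0.012 m) or (height (world z) of each of boss0, boss2, boss4 above 0.012 m and height (world z) of each of boss1, boss3 below 0.012 m) or (height (world z) of each of boss0, boss3, boss4 above 0.012 m and height (world z) of each of boss1, boss2 below 0.012 m) or (height (world z) of each of boss0, boss4 below 0.012 m and height (world z) of each of boss1, boss2, boss3 above 0.012 m) or (height (world z) of each of boss0, boss3 below 0.012 m and height (world z) of each of boss1, boss2, boss4 above 0.012 m) or (height (world z) of each of boss0, boss2 below 0.012 m and height (world z) of each of boss1, boss3, boss4 above 0.012 m) or (height (world z) of each of boss0, boss1 below 0.012 m and height (world z) of each of boss2, boss3, boss4 above 0.012 m)) and value of joint tray below 0.06 m), for 0.2 s.
2. the tray is fully home (joint above 0.095) with the latch still open (joint below 0.8) (value of joint tray above 0.095 m and value of joint latch below 0.8 rad), for 0.2 s.
3. the latch is swung across the tray (joint above 1.47) with the tray home (value of joint tray above 0.095 m and value of joint latch above 1.47 rad), for 0.2 s.
At the end, for the whole second after the job is handed in: Exactly three bosses stand upright (0.15 rad) on the tray floor and two upright on the bench, all at rest; tray home (joint over 0.095), latch across (joint over 1.47); hexagonal piece, tube stub, brush and magnet within 30 mm of their starts (all of step 3 and (height (world z) of boss0 between -0.007 and 0.007 m or (x of boss0 in the frame of tray_floor between -0.06 and 0.06 m and y of boss0 in the frame of tray_floor between -0.08 and 0.08 m and height (world z) of boss0 between 0.012 and 0.024 m)) and (height (world z) of boss1 between -0.007 and 0.007 m or (x of boss1 in the frame of tray_floor between -0.06 and 0.06 m and y of boss1 in the frame of tray_floor between -0.08 and 0.08 m and height (world z) of boss1 between 0.012 and 0.024 m)) and (height (world z) of boss2 between -0.007 and 0.007 m or (x of boss2 in the frame of tray_floor between -0.06 and 0.06 m and y of boss2 in the frame of tray_floor between -0.08 and 0.08 m and height (world z) of boss2 between 0.012 and 0.024 m)) and (height (world z) of boss3 between -0.007 and 0.007 m or (x of boss3 in the frame of tray_floor between -0.06 and 0.06 m and y of boss3 in the frame of tray_floor between -0.08 and 0.08 m and height (world z) of boss3 between 0.012 and 0.024 m)) and (height (world z) of boss4 between -0.007 and 0.007 m or (x of boss4 in the frame of tray_floor between -0.06 and 0.06 m and y of boss4 in the frame of tray_floor between -0.08 and 0.08 m and height (world z) of boss4 between 0.012 and 0.024 m)) and angle between each of boss0, boss1, boss2, boss3, boss4's own z axis and vertical below 0.15 rad and ((height (world z) of each of boss0, boss1, boss2 above 0.012 m and height (world z) of each of boss3, boss4 below 0.012 m) or (height (world z) of each of boss0, boss1, boss3 above 0.012 m and height (world z) of each of boss2, boss4 below 0.012 m) or (height (world z) of each of boss0, boss1, boss4 above 0.012 m and height (world z) of each of boss2, boss3 below 0.012 m) or (height (world z) of each of boss0, boss2, boss3 above 0.012 m and height (world z) of each of boss1, boss4 below 0.012 m) or (height (world z) of each of boss0, boss2, boss4 above 0.012 m and height (world z) of each of boss1, boss3 below 0.012 m) or (height (world z) of each of boss0, boss3, boss4 above 0.012 m and height (world z) of each of boss1, boss2 below 0.012 m) or (height (world z) of each of boss0, boss4 below 0.012 m and height (world z) of each of boss1, boss2, boss3 above 0.012 m) or (height (world z) of each of boss0, boss3 below 0.012 m and height (world z) of each of boss1, boss2, boss4 above 0.012 m) or (height (world z) of each of boss0, boss2 below 0.012 m and height (world z) of each of boss1, boss3, boss4 above 0.012 m) or (height (world z) of each of boss0, boss1 below 0.012 m and height (world z) of each of boss2, boss3, boss4 above 0.012 m)) and linear speed of each of boss0, boss1, boss2, boss3, boss4 below 0.02 m/s and distance of each of hexnut, stub, brush, magnet from where it was at the start of the episode below 0.03 m); the robot touches nothing.
It fails at once if a look-alike or bystander is moved more than 30 mm (distance of any of hexnut, stub, brush, magnet from where it was at the start of the episode above 0.03 m).
It also fails if it takes over 72 s, if anything falls off the work surface, if the arm or the gripper's body presses on something with over 40 N, if the wrist force passes 120 N, or if a joint passes its speed limit or range.

## Working session

There is one attempt and no reset: what is moved stays moved. The work goes in short steps, Python scripts to look and compute and a tool call to move; the robot and the scene stay as the last step left them, time stands still between calls to the robot, and variables do not carry over. Pictures are saved under pics/ and viewed, about 8 in all and at most 12, crops included, and the job is handed in when it is done.

Besides the shell and the picture viewer there is one more tool, called after ">>>" as name([rows], argument=value, ...), one row to a line, values as JSON. apply_moves: Moves the arm, as the interface text tells. Its arguments: {"type":"object","properties":{"increments":{"type":"array","items":{"type":"array","items":{"type":"number"}}},"newtons":{"type":"number"}},"required":["increments"]}

```bash
ls; mkdir -p pics
cat > h.py <<'E'
import numpy as np, cv2
from cell import arm
def cap(n):
    s=arm.read_state(); p,d=arm.capture(n); return s,p,d
def cam(n,s=None):
    m=arm.camera_model(n)
    K=np.array([[m['fx'],0,m['cx']],[0,m['fy'],m['cy']],[0,0,1]])
    if 'mount' in m:
        T=np.eye(4);T[:3,:3]=s['eef_rot'];T[:3,3]=s['position']
        W=T@np.array(m['mount']);R=W[:3,:3].T;t=-R@W[:3,3]
    else: R=np.array(m['R']);t=np.array(m['t'])
    return K,R,t
def cloud(n,d,s=None):
    K,R,t=cam(n,s); v,u=np.mgrid[:d.shape[0],:d.shape[1]]
    c=np.stack([(u-K[0,2])/K[0,0]*d,(v-K[1,2])/K[1,1]*d,d],-1)
    w=(c-t)@R; w[d<=0]=np.nan; return w
def ray(n,u,v,z,s=None):
    K,R,t=cam(n,s); o=-R.T@t; r=R.T@np.linalg.inv(K)@np.array([u,v,1.]); return o+r*(z-o[2])/r[2]
E
python3 - <<'E'
from h import *
for n in ['top','scene']:
    s,p,d=cap(n); np.savez(n+'0.npz',p=p,d=d); cv2.imwrite(f'pics/{n}0.png',cv2.resize(p[:,:,::-1],(800,600),interpolation=cv2.INTER_CUBIC))
    K,R,t=cam(n); print(n,K[0,0],-R.T@t,R[2])
    w=cloud(n,d)
    if n=='top':
        z=w[:,:,2]; m=((z>.03)&(z<.13)).astype('u1'); k,l,st,c=cv2.connectedComponentsWithStats(m)
        for i in range(1,k):
            if st[i,4]>25:
                q=w[l==i]; print(np.round(c[i]),st[i,4],np.round(np.median(q,0),3),'zmax',q[:,2].max().round(3),np.median(p[l==i],0))
print(arm.read_state())
E
```

```text
pics
top 463.3628570705142 [ 0.30823059 -0.00716751  1.57697031] [ 0.14896771  0.0100586  -0.9887909 ]
[281.   3.] 3089 [ 1.236 -0.103  0.05 ] zmax 0.083 [96. 56. 45.]
[ 65. 136.] 3022 [0.727 0.674 0.068] zmax 0.103 [50. 43. 61.]
[371. 133.] 893 [ 0.769 -0.372  0.046] zmax 0.057 [179. 182. 173.]
[216. 131.] 66 [0.765 0.159 0.038] zmax 0.053 [94. 59. 35.]
[164. 140.] 194 [0.716 0.322 0.081] zmax 0.13 [58.  62.5 61. ]
[455. 163.] 872 [ 0.667 -0.622  0.058] zmax 0.13 [ 44.  79. 133.]
[215. 150.] 73 [0.698 0.163 0.038] zmax 0.05 [90. 57. 36.]
[332. 156.] 354 [ 0.679 -0.237  0.054] zmax 0.066 [133. 144. 140.]
[234. 163.] 68 [0.653 0.095 0.039] zmax 0.049 [157. 160. 153.]
[205. 170.] 65 [0.627 0.193 0.039] zmax 0.05 [166. 169. 161.]
[257. 174.] 67 [0.617 0.016 0.036] zmax 0.049 [103.  62.  39.]
[320. 207.] 375 [ 0.496 -0.19   0.037] zmax 0.091 [201. 200. 200.]
[198. 192.] 109 [0.548 0.209 0.066] zmax 0.074 [81. 82. 79.]
[174. 193.] 70 [0.548 0.293 0.038] zmax 0.047 [146.5 149.  142.5]
[260. 196.] 75 [0.544 0.005 0.038] zmax 0.051 [212. 110.  47.]
[235. 197.] 67 [0.537 0.089 0.039] zmax 0.0
[... 700 characters left out ...]
80e-02,  1.27438841e+00,
       -3.08234971e-05,  1.46049884e+00]), 'qvel': array([-0.00075312, -0.00136786,  0.00087363,  0.00090866,  0.00102787,
       -0.000982  ]), 'effort': array([ 1.83862110e-03, -4.64695287e+01,  2.70581549e+01,  1.20229661e-02,
       -2.46365283e-05,  5.08537894e-06]), 'position': array([0.21180528, 0.5338895 , 0.20196081]), 'eef_rot': array([[-9.29480902e-01,  3.68869327e-01, -8.20596492e-04],
       [ 3.68870201e-01,  9.29479520e-01, -1.61129009e-03],
       [ 1.68372144e-04, -1.80035695e-03, -9.99998365e-01]]), 'ft_force': array([-0.3820939 , -0.41904951,  0.38299364]), 'moment': array([ 0.02384501,  0.00488471, -0.03185777]), 'finger_gap': 0.08520413008427878}
```

View pics/top0.png

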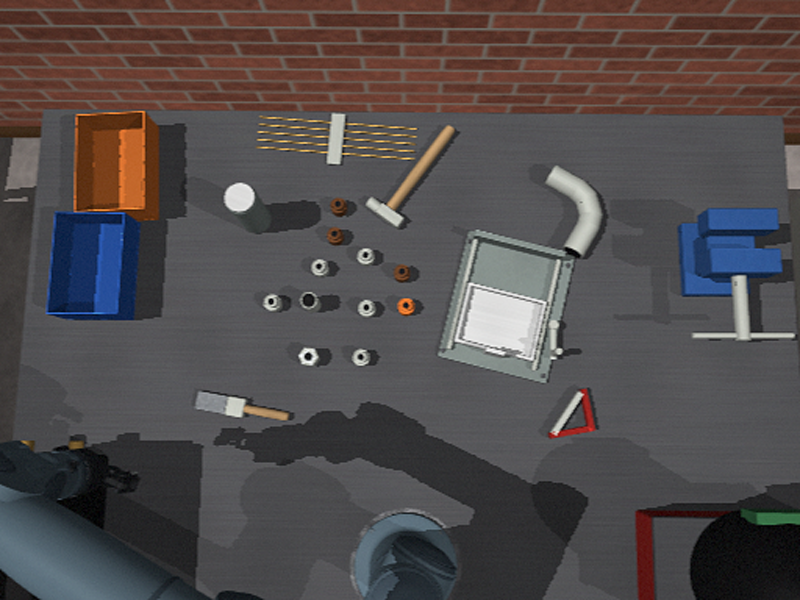

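View pics/scene0.png

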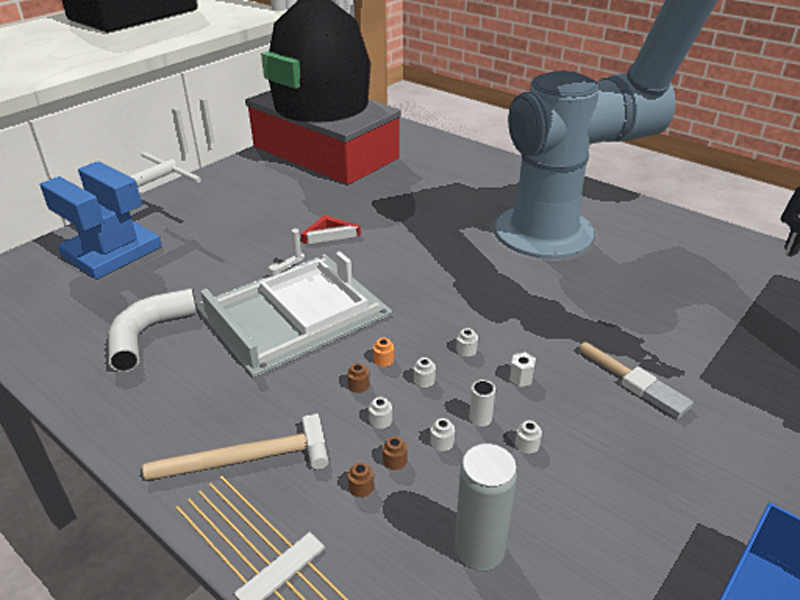

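Candidates in the top view (512x384 px). Real steel bosses: (234,163), (205,170), (174,193), (235,197) and (231,228). To leave alone: hex (198,228), stub (198,192), and brown or orange pieces at (216,131), (215,150), (257,174) and (260,196). I choose (231,228), (235,197) and (234,163), which are nearest the tray, and will check them in one crop.

Run:
```python
from h import *
f=np.load('top0.npz');p,d=f['p'],f['d'];w=cloud('top',d);z=w[...,2]
a=cv2.resize(p[135:250,195:375,::-1],None,fx=4.4,fy=4.4,interpolation=cv2.INTER_CUBIC)
cv2.imwrite('pics/crop1.png',a)
for (u,v) in [(231,228),(235,197),(234,163)]:
    m=np.zeros(z.shape,bool);m[v-9:v+10,u-9:u+10]=1
    q=w[m&(z>.026)&(z<.05)];r=cv2.minEnclosingCircle(q[:,:2].astype('f4'));
    q2=w[m&(z>.036)&(z<.05)]
    print(u,v,'enc',np.round(r[0],4),round(r[1],4),'neck',q2.mean(0).round(4),len(q2))
# dock
def rect(m,zz,name):
    n,l,st,c=cv2.connectedComponentsWithStats(m.astype('u1'));i=1+st[1:,4].argmax()
    vs,us=np.where(l==i); P=np.array([ray('top',u,v,zz)[:2] for u,v in zip(us,vs)],'f4')
    r=cv2.minAreaRect(P);print(name,r,len(P)); return P
reg=np.zeros(z.shape,bool);reg[140:250,278:372]=1
g=p.astype(int)
rect(reg&(g.min(2)>185)&(z<.05),.018,'white tray')
rect(reg&(z>.005)&(z<.045)&(g.min(2)>80),.01,'dock')
m=reg&(z>.06);n,l,st,c=cv2.connectedComponentsWithStats(m.astype('u1'))
for i in range(1,n):
    q=w[l==i];print('high',c[i].round(1),st[i,4],q.mean(0).round(4),q[:,2].max().round(3))
# scene camera high points there
f=np.load('scene0.npz');ps,d=f['p'],f['d'];w=cloud('scene',d)
m=(w[...,0]>.35)&(w[...,0]<.7)&(w[...,1]<-.09)&(w[...,1]>-.38)&(w[...,2]>.05)&(w[...,2]<.11)
n,l,st,c=cv2.connectedComponentsWithStats(m.astype('u1'))
for i in range(1,n):
    if st[i,4]>8:
        q=w[l==i];t=q[q[:,2]>q[:,2].max()-.012];print('scene high',c[i].round(1),st[i,4],q.mean(0).round(4),t.mean(0).round(4),q.min(0).round(3),q.max(0).round(3))
```

```text
231 228 enc [0.4317 0.1001] 0.0173 neck [0.4323 0.0995 0.0409] 42
235 197 enc [0.5387 0.0904] 0.018 neck [0.5383 0.0902 0.0414] 42
234 163 enc [0.6544 0.0944] 0.0183 neck [0.6528 0.0945 0.0416] 40
white tray ((0.5157383680343628, -0.1984715461730957), (0.1725776195526123, 0.1320010870695114), 76.38834381103516) 1662Traceback (most recent call last):
  File "<stdin>", line 18, in <module>
  File "<stdin>", line 13, in rect
  File "h.py", line 18, in ray
    K,R,t=cam(n,s); o=-R.T@t; r=R.T@np.linalg.inv(K)@np.array([u,v,1.]); return o+r*(z-o[2])/r[2]
          ~~~^^^^^
  File "h.py", line 6, in cam
    m=arm.camera_model(n)
ValueError: time passes only in moves, steps and waits
```

View pics/crop1.png

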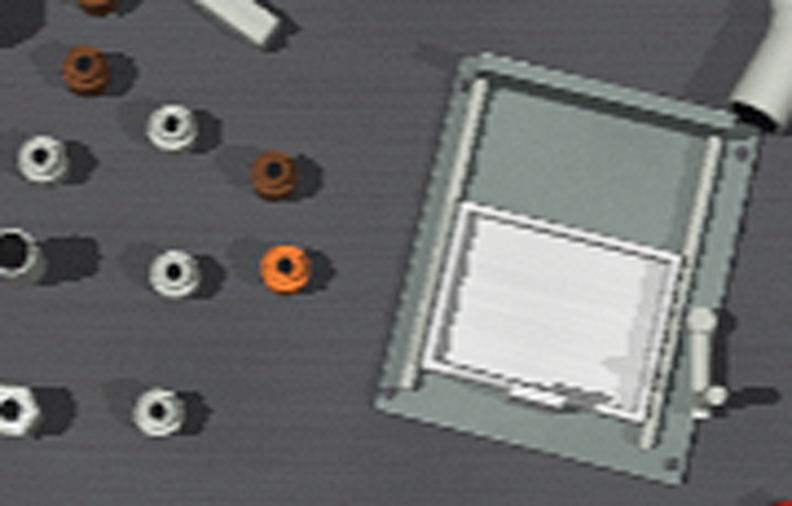

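```bash
sed -i 's/^def cam(/from functools import lru_cache\nmodel=lru_cache(None)(arm.camera_model)\ndef cam(/; s/m=arm.camera_model(n)/m=model(n)/' h.py
python3 - <<'E'
from h import *
f=np.load('top0.npz');p,d=f['p'],f['d'];w=cloud('top',d);z=w[...,2]
c0=np.array([.5134,-.1964]);a=np.deg2rad(76.39-90);A=np.array([[np.cos(a),-np.sin(a)],[np.sin(a),np.cos(a)]])
T=lambda q:((q[:2]-c0)@A).round(4)
def rep(nm,w):
    m=(w[...,0]>.35)&(w[...,0]<.62)&(w[...,1]<-.09)&(w[...,1]>-.38)&(w[...,2]>.05)&(w[...,2]<.11)
    n,l,st,c=cv2.connectedComponentsWithStats(m.astype('u1'))
    for i in range(1,n):
        if st[i,4]>3:
            q=w[l==i];t=q[q[:,2]>q[:,2].max()-.012];print(nm,c[i].round(1),st[i,4],t.mean(0).round(4),'tray',T(t.mean(0)),q[:,2].max().round(3))
rep('top',w)
f=np.load('scene0.npz');ps,d=f['p'],f['d'];rep('scene',cloud('scene',d))
K=4.4
for nm,x,y,zz in [('pin',717,395,.092),('tab mid',538,397,.084),('pivot',702,320,.032),('dock FL',379,402,.01),('dock FR',683,482,.01),('rear wallL',467,205,.035)]:
    q=ray('top',195+x/K-.4,135+y/K-.4,zz);print(nm,q.round(4),'tray',T(q))
E
```

```text
top [316.8 224.8] 54 [ 0.4444 -0.1807  0.0852] tray [-0.0708 -0.001 ] 0.091
top [356.6 224.9] 26 [ 0.4453 -0.3098  0.093 ] tray [-0.0395 -0.1263] 0.098
scene [189.3 153.3] 63 [ 0.4472 -0.3079  0.0909] tray [-0.0381 -0.1239] 0.096
scene [219.7 168.9] 117 [ 0.4466 -0.1783  0.0845] tray [-0.0692  0.0019] 0.089
pin [ 0.4455 -0.3092  0.092 ] tray [-0.0395 -0.1257]
tab mid [ 0.443  -0.1799  0.084 ] tray [-0.0723 -0.0005]
pivot [ 0.5082 -0.3111  0.032 ] tray [ 0.0219 -0.1127]
dock FL [ 0.4443 -0.0662  0.01  ] tray [-0.0978  0.1103]
dock FR [ 0.386  -0.2988  0.01  ] tray [-0.0997 -0.1295]
rear wallL [ 0.5945 -0.1318  0.035 ] tray [0.0637 0.0819]
```

The crop shows three steel stepped bosses with holes at crop px (158,410), (174,273) and (172,128). The oranges are separate at (285,268) and (274,175). Tray centre is (0.513,-0.196), yaw -13.6°. The tab comes out at tray (-0.071,0), which matches its description, and the latch is at about -0.21 rad. First I turn the tool so the jaws line up with tray x.

>>> apply_moves([
  [0, 0, 0, 6.83, 1],
  [0, 0, 0, 6.83, 1],
  [0, 0, 0, 6.83, 1],
  [0, 0, 0, 6.83, 1],
  [0, 0, 0, 6.83, 1],
  [0, 0, 0, 6.83, 1],
  [0, 0, 0, 6.83, 1],
  [0, 0, 0, 6.83, 1],
  [0, 0, 0, 6.83, 1],
  [0, 0, 0, 6.83, 1],
  [0, 0, 0, 6.83, 1],
  [0, 0, 0, 6.83, 1],
], newtons=50)

```text
time: 1.1
position: [0.2119, 0.5341, 0.2022]
eef_rot: [[0.241, 0.971, -0.001], [0.971, -0.241, -0.001], [-0.001, -0.0, -1.0]]
ft_force: [-0.0, -0.9, -0.8]
finger_gap: 0.0852
```

>>> apply_moves([
  [-0.0231, 0.0197, 0, 0, 1],
  [-0.0231, 0.0197, 0, 0, 1],
  [-0.0231, 0.0197, 0, 0, 1],
  [-0.0231, 0.0197, 0, 0, 1],
  [-0.0231, 0.0197, 0, 0, 1],
  [-0.0231, 0.0197, 0, 0, 1],
  [-0.0231, 0.0197, 0, 0, 1],
  [-0.0231, 0.0197, 0, 0, 1],
  [-0.0231, 0.0197, 0, 0, 1],
  [-0.0231, 0.0197, 0, 0, 1],
  [-0.0231, 0.0197, 0, 0, 1],
  [-0.0231, 0.0197, 0, 0, 1],
  [-0.0231, 0.0197, 0, 0, 1],
  [-0.0231, 0.0197, 0, 0, 1],
  [-0.0231, 0.0197, 0, 0, 1],
  [-0.0231, 0.0197, 0, 0, 1],
  [0, 0, 0, 0, 1],
  [0, 0, 0, 0, 1],
])

```text
time: 2.6
position: [0.4316, 0.1, 0.2024]
eef_rot: [[0.238, 0.971, -0.001], [0.971, -0.238, 0.0], [0.0, -0.001, -1.0]]
ft_force: [0.6, -0.2, 0.3]
finger_gap: 0.0854
```

```bash
cat >> h.py <<'E'
def near(xy,lo=.033,hi=.048,r=.035):
    s,p,d=cap('wrist'); w=cloud('wrist',d,s)
    m=(np.hypot(w[...,0]-xy[0],w[...,1]-xy[1])<r)&(w[...,2]>lo)&(w[...,2]<hi)
    n,l,st,c=cv2.connectedComponentsWithStats(m.astype('u1'))
    i=1+st[1:,4].argmax(); q=w[l==i]; e=cv2.minEnclosingCircle(q[:,:2].astype('f4'))
    print('px',c[i].round(),len(q),'mean',q.mean(0).round(4),'circle',np.round(e[0],4),round(e[1],4)); return p
E
python3 -c "
from h import *
p=near((.432,.1)); near((.432,.1),.024)
cv2.imwrite('pics/w1.png',p[:,:,::-1])"
```

```text
px [254. 162.] 423 mean [0.4341 0.1023 0.0393] circle [0.4341 0.1016] 0.0121
px [254. 161.] 895 mean [0.4343 0.1033 0.034 ] circle [0.4338 0.1016] 0.018
```

View pics/w1.png

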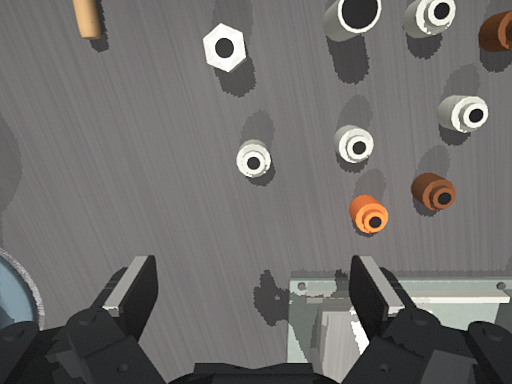

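The wrist picture shows steel boss A at px (254,160), with the hex at (224,48) well apart. Wrist and top positions agree to 2 mm. Descending to grip.

>>> apply_moves([
  [0.001, 0.001, 0.03, 0, 1],
  [0, 0, 0.03, 0, 1],
  [0, 0, 0.03, 0, 1],
  [0, 0, 0.03, 0, 1],
  [0, 0, 0.03, 0, 1],
  [0, 0, 0.02, 0, 1],
  [0, 0, 0.015, 0, 1],
  [0, 0, 0.011, 0, 1],
  [0, 0, 0, 0, 1],
  [0, 0, 0, 0, 0],
  [0, 0, 0, 0, 0],
  [0, 0, 0, 0, 0],
  [0, 0, 0, 0, 0],
  [0, 0, 0, 0, 0],
  [0, 0, 0, 0, 0],
  [0, 0, 0, 0, 0],
])

```text
time: 4.03
position: [0.4332, 0.1021, 0.0077]
eef_rot: [[0.235, 0.972, 0.001], [0.972, -0.235, 0.001], [0.001, 0.001, -1.0]]
ft_force: [-1.8, 0.2, 6.4]
finger_gap: 0.0201
```

```bash
python3 -c "
from h import *
s,p,d=cap('wrist');print(s['finger_gap'],s['position'],s['ft_force'])
cv2.imwrite('pics/w2.png',p[:,:,::-1])"
```

```text
0.02006633789948766 [0.43320449 0.10207555 0.0076562 ] [-1.84015042  0.24300142  6.43176178]
```

View pics/w2.png

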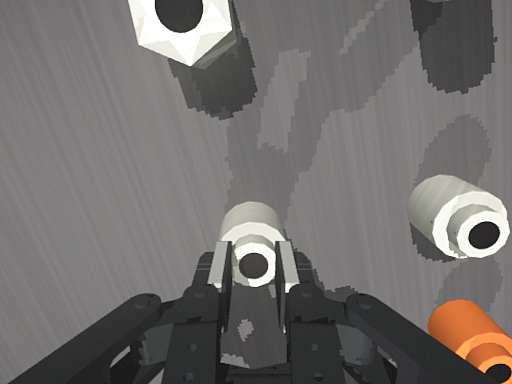

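```bash
python3 -c "
from h import *
s,p,d=cap('wrist');w=cloud('wrist',d,s);K,R,t=cam('wrist',s);print(-R.T@t,R[2],s['finger_gap'])
for u,v in [(226,248),(220,280),(214,285),(281,248),(289,280),(241,265),(267,265),(253,244),(253,285),(253,300),(240,208),(250,206),(265,208),(253,225),(228,225),(279,225),(465,195),(485,215)]: print(u,v,w[v,u].round(4),p[v,u])"
```

```text
[0.45408384 0.18179954 0.17803958] [-0.07370012 -0.3056857  -0.9492758 ] 0.02012177187438033
226 248 [0.4262 0.1167 0.0463] [148 149 142]
220 280 [0.4257 0.1164 0.0706] [176 176 171]
214 285 [0.4235 0.116  0.0724] [157 158 154]
281 248 [0.4496 0.111  0.0464] [181 181 174]
289 280 [0.4506 0.1108 0.0712] [171 172 165]
241 265 [0.4295 0.1037 0.0408] [60 60 56]
267 265 [0.4412 0.1004 0.0399] [43 42 39]
253 244 [0.4372 0.1121 0.0391] [254 254 250]
253 285 [0.4321 0.0908 0.039 ] [255 255 252]
253 300 [ 0.4233  0.0542 -0.0005] [75 75 73]
240 208 [0.4315 0.1188 0.0065] [185 184 172]
250 206 [0.4373 0.1194 0.0084] [186 186 173]
265 208 [0.4449 0.1157 0.0069] [165 164 153]
253 225 [0.4386 0.1177 0.0305] [231 231 223]
228 225 [0.425  0.1163 0.0203] [181 184 171]
279 225 [0.4504 0.1087 0.0171] [129 128 118]
465 195 [0.5387 0.1088 0.0295] [236 235 225]
485 215 [0.5422 0.1012 0.038 ] [248 248 240]
```

>>> apply_moves([
  [0, 0, -0.005, 0, 0],
  [0, 0, -0.005, 0, 0],
  [0, 0, -0.005, 0, 0],
  [0, 0, 0, 0, 0],
  [0, 0, 0, 0, 0],
])

```text
time: 4.55
position: [0.4333, 0.1019, 0.0222]
eef_rot: [[0.235, 0.972, 0.001], [0.972, -0.235, 0.0], [0.0, 0.001, -1.0]]
ft_force: [-0.2, -0.2, -1.5]
finger_gap: 0.0199
```

```bash
python3 -c "
from h import *
s,p,d=cap('wrist');w=cloud('wrist',d,s);print(s['position'],s['finger_gap'],s['ft_force'])
q=w[...,2]; m=(np.hypot(w[...,0]-.435,w[...,1]-.10)<.04)
a=p.copy(); cv2.imwrite('pics/w3.png',cv2.resize(p[170:330,170:340,::-1],None,fx=3.5,fy=3.5,interpolation=cv2.INTER_CUBIC))"
```

```text
[0.43326176 0.10188196 0.02223125] 0.019870180872676124 [-0.16790548 -0.23884537 -1.48751677]
```

View pics/w3.png

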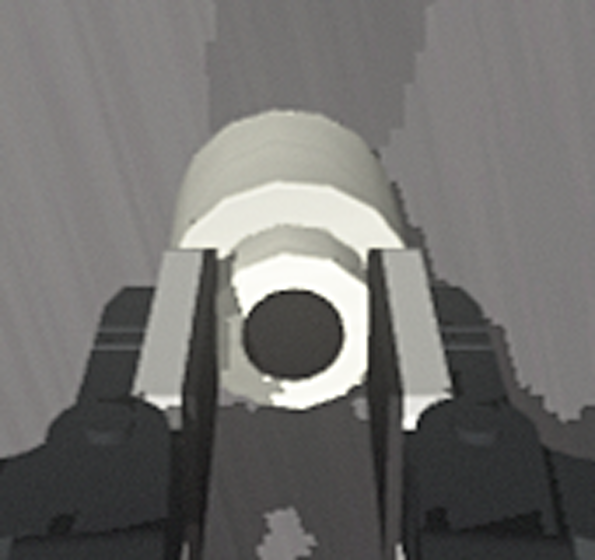

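The picture shows boss A held upright between the pads, lifted, with about 1.5 N of weight on the wrist. Carrying it to tray (0, +0.048).

>>> apply_moves([
  [0, 0, -0.02, 0, 0],
  [0, 0, -0.025, 0, 0],
  [0, 0, -0.025, 0, 0],
  [0, 0, -0.02, 0, 0],
  [-0.0123, 0.008, -0.01, 0, 0],
  [-0.0234, 0.0155, 0, 0, 0],
  [-0.0234, 0.0155, 0, 0, 0],
  [-0.0234, 0.0155, 0, 0, 0],
  [-0.0234, 0.0155, 0, 0, 0],
  [-0.0234, 0.0155, 0, 0, 0],
  [-0.0234, 0.0155, 0, 0, 0],
  [-0.0234, 0.0155, 0, 0, 0],
  [-0.0234, 0.0155, 0, 0, 0],
  [-0.0234, 0.0155, 0, 0, 0],
  [0, 0, 0, 0, 0],
  [0, 0, 0, 0, 0],
])

```text
time: 5.93
position: [0.5237, -0.1507, 0.1211]
eef_rot: [[0.238, 0.971, -0.001], [0.971, -0.238, 0.001], [0.0, -0.001, -1.0]]
ft_force: [-0.8, 0.4, -2.7]
finger_gap: 0.0202
```

>>> apply_moves([
  [0, 0, 0.02, 0, 0],
  [0, 0, 0.02, 0, 0],
  [0, 0, 0.02, 0, 0],
  [0, 0, 0.015, 0, 0],
  [0, 0, 0.01, 0, 0],
  [0, 0, 0, 0, 0],
])

```text
time: 6.43
position: [0.521, -0.1476, 0.0343]
eef_rot: [[0.234, 0.972, -0.005], [0.972, -0.234, 0.002], [0.001, -0.005, -1.0]]
ft_force: [-0.4, 0.4, -2.1]
finger_gap: 0.0201
```

>>> apply_moves([
  [0, 0.003, 0.003, 0, 0],
  [0, 0, 0.003, 0, 0],
  [0, 0, 0.0015, 0, 0],
  [0, 0, 0, 0, 0],
])

```text
time: 6.77
position: [0.5271, -0.1503, 0.0297]
eef_rot: [[0.235, 0.972, 0.001], [0.972, -0.235, -0.0], [-0.0, 0.001, -1.0]]
ft_force: [-0.4, -0.5, -2.6]
finger_gap: 0.0202
```

>>> apply_moves([
  [0, 0, 0.0025, 0, 0],
  [0, 0, 0.0, 0, 0],
])

```text
time: 6.93
position: [0.5267, -0.1503, 0.0269]
eef_rot: [[0.235, 0.972, 0.0], [0.972, -0.235, -0.0], [0.0, 0.0, -1.0]]
ft_force: [-0.5, 0.7, -1.6]
finger_gap: 0.02
```

>>> apply_moves([
  [0, 0, 0.001, 0, 0],
  [0, 0, 0.0, 0, 0],
])

```text
time: 7.1
position: [0.5267, -0.1503, 0.026]
eef_rot: [[0.235, 0.972, 0.0], [0.972, -0.235, -0.0], [0.0, 0.0, -1.0]]
ft_force: [0.6, 0.2, -1.2]
finger_gap: 0.0202
```

>>> apply_moves([
  [0, 0, 0, 0, 0.7],
  [0, 0, 0, 0, 0.7],
  [0, 0, 0, 0, 0.7],
  [0, 0, 0, 0, 0.7],
  [0, 0, -0.01, 0, 0.7],
  [0, 0, -0.02, 0, 0.7],
  [0, 0, -0.03, 0, 0.7],
  [0, 0, -0.03, 0, 1],
  [0, 0, -0.03, 0, 1],
  [0.0264, -0.005, 0, 0, 1],
  [0.0264, -0.005, 0, 0, 1],
  [0.0264, -0.005, 0, 0, 1],
  [0.0264, -0.005, 0, 0, 1],
  [0.0264, -0.005, 0, 0, 1],
  [0.0264, -0.005, 0, 0, 1],
  [0.0264, -0.005, 0, 0, 1],
  [0.0264, -0.005, 0, 0, 1],
  [0.0262, -0.0047, 0, 0, 1],
  [0, 0, 0, 0, 1],
])

```text
time: 8.68
position: [0.5391, 0.0953, 0.1468]
eef_rot: [[0.23, 0.973, 0.001], [0.973, -0.23, 0.002], [0.003, 0.001, -1.0]]
ft_force: [-0.3, 0.2, 0.1]
finger_gap: 0.0852
```

```bash
python3 -c "
from h import *
near((.539,.091))
s,p,d=cap('top');w=cloud('top',d);z=w[...,2]
m=(np.hypot(w[...,0]-.5247,w[...,1]+.1497)<.05)&(z>.04)&(z<.075);q=w[m];print(len(q),q.mean(0),arm.read_state()['position'])
cv2.imwrite('pics/t1.png',cv2.resize(p[150:250,200:350,::-1],None,fx=4,fy=4))"
```

```text
px [254. 183.] 580 mean [0.5409 0.0927 0.0393] circle [0.5407 0.0918] 0.012
96 [ 0.52529267 -0.15001799  0.05301624] [0.53906339 0.09182507 0.14652198]
```

View pics/t1.png

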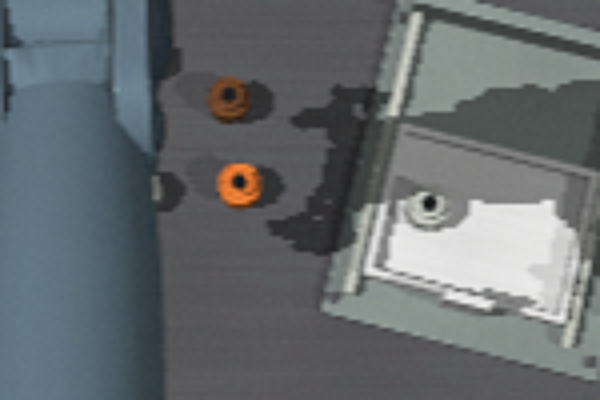

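Boss A stands in the tray at crop px (430,205). B is under the gripper.

>>> apply_moves([
  [0, 0.001, 0.03, 0, 1],
  [0, 0, 0.03, 0, 1],
  [0, 0, 0.03, 0, 1],
  [0, 0, 0.02, 0, 1],
  [0, 0, 0.016, 0, 1],
  [0, 0, 0.012, 0, 1],
  [0, 0, 0, 0, 1],
  [0, 0, 0, 0, 0],
  [0, 0, 0, 0, 0],
  [0, 0, 0, 0, 0],
  [0, 0, 0, 0, 0],
  [0, 0, 0, 0, 0],
  [0, 0, 0, 0, 0],
  [0, 0, 0, 0, 0],
  [0, 0, 0, 0, 0],
])

```text
time: 10.03
position: [0.5403, 0.091, 0.0088]
eef_rot: [[0.235, 0.972, 0.001], [0.972, -0.235, 0.0], [0.001, 0.001, -1.0]]
ft_force: [-2.1, 0.1, 5.9]
finger_gap: 0.02
```

>>> apply_moves([
  [0, 0, -0.005, 0, 0],
  [0, 0, -0.015, 0, 0],
  [0, 0, -0.025, 0, 0],
  [0, 0, -0.03, 0, 0],
  [0, 0, -0.02, 0, 0],
  [0, 0, -0.01, 0, 0],
  [0, 0, 0, 0, 0],
  [0, 0, 0, 0, 0],
])

```text
time: 10.7
position: [0.5399, 0.0908, 0.1125]
eef_rot: [[0.235, 0.972, 0.0], [0.972, -0.235, 0.0], [0.0, 0.0, -1.0]]
ft_force: [-0.0, 0.5, -2.8]
finger_gap: 0.0201
```

>>> apply_moves([
  [-0.0118, 0.0017, 0, 0, 0],
  [-0.0238, 0.0035, 0, 0, 0],
  [-0.0238, 0.0035, 0, 0, 0],
  [-0.0238, 0.0035, 0, 0, 0],
  [-0.0238, 0.0035, 0, 0, 0],
  [-0.0238, 0.0035, 0, 0, 0],
  [-0.0238, 0.0035, 0, 0, 0],
  [-0.0238, 0.0035, 0, 0, 0],
  [-0.0238, 0.0035, 0, 0, 0],
  [-0.0238, 0.0035, 0, 0, 0],
  [-0.0238, 0.0035, 0, 0, 0],
  [-0.0238, 0.0035, 0, 0, 0],
  [-0.0118, 0.0015, 0, 0, 0],
  [0, 0, 0, 0, 0],
  [0, 0, 0.02, 0, 0],
  [0, 0, 0.02, 0, 0],
  [0, 0, 0.02, 0, 0],
  [0, 0, 0.015, 0, 0],
  [0, 0, 0, 0, 0],
  [0, 0, 0, 0, 0],
])

```text
time: 12.37
position: [0.5116, -0.1947, 0.0364]
eef_rot: [[0.234, 0.972, -0.004], [0.972, -0.234, 0.002], [0.001, -0.004, -1.0]]
ft_force: [-0.7, -0.9, -1.5]
finger_gap: 0.0197
```

>>> apply_moves([
  [0, 0, 0.006, 0, 0],
  [0, 0, 0.003, 0, 0],
  [0, 0, 0, 0, 0],
  [0, 0, 0, 0, 0],
])

```text
time: 12.7
position: [0.5136, -0.1964, 0.0292]
eef_rot: [[0.235, 0.972, 0.001], [0.972, -0.235, -0.0], [0.0, 0.001, -1.0]]
ft_force: [-0.2, 0.3, -2.1]
finger_gap: 0.02
```

>>> apply_moves([
  [0, 0, 0.0025, 0, 0],
  [0, 0, 0, 0, 0],
  [0, 0, 0, 0, 0.7],
  [0, 0, 0, 0, 0.7],
  [0, 0, 0, 0, 0.7],
  [0, 0, 0, 0, 0.7],
  [0, 0, -0.01, 0, 0.7],
  [0, 0, -0.02, 0, 0.7],
  [0, 0, -0.03, 0, 0.7],
  [0, 0, -0.03, 0, 0.7],
  [0, 0, -0.03, 0, 0.7],
  [0.0132, 0.0028, 0, 0, 1],
])

```text
time: 13.7
position: [0.5225, -0.1875, 0.1536]
eef_rot: [[0.238, 0.971, 0.01], [0.971, -0.238, -0.006], [-0.003, 0.011, -1.0]]
ft_force: [0.7, -0.2, 0.2]
finger_gap: 0.0705
```

>>> apply_moves([
  [0.0264, 0.0057, 0, 0, 1],
  [0.0264, 0.0057, 0, 0, 1],
  [0.0264, 0.0057, 0, 0, 1],
  [0.0264, 0.0057, 0, 0, 1],
  [0.0264, 0.0057, 0, 0, 1],
  [0.0264, 0.0057, 0, 0, 1],
  [0.0264, 0.0057, 0, 0, 1],
  [0.0264, 0.0057, 0, 0, 1],
  [0.0264, 0.0057, 0, 0, 1],
  [0.0264, 0.0057, 0, 0, 1],
  [0.0264, 0.0057, 0, 0, 1],
  [0.0132, 0.0029, 0, 0, 1],
  [0, 0, 0, 0, 1],
  [0, 0, 0, 0, 1],
])

```text
time: 14.87
position: [0.6543, 0.0961, 0.1462]
eef_rot: [[0.234, 0.972, -0.0], [0.972, -0.234, -0.0], [-0.0, -0.0, -1.0]]
ft_force: [0.9, -0.1, -0.2]
finger_gap: 0.0854
```

```bash
python3 -c "
from h import *
near((.6545,.0955)); print(arm.read_state()['position'])"
```

```text
px [253. 179.] 592 mean [0.6559 0.097  0.0392] circle [0.6558 0.0961] 0.0121
[0.65404794 0.09528299 0.14630873]
```

C is centred under the gripper, within 1–2 mm.

>>> apply_moves([
  [0, 0.001, 0.03, 0, 1],
  [0, 0, 0.03, 0, 1],
  [0, 0, 0.03, 0, 1],
  [0, 0, 0.02, 0, 1],
  [0, 0, 0.016, 0, 1],
  [0, 0, 0.012, 0, 1],
  [0, 0, 0, 0, 1],
  [0, 0, 0, 0, 0],
  [0, 0, 0, 0, 0],
  [0, 0, 0, 0, 0],
  [0, 0, 0, 0, 0],
  [0, 0, 0, 0, 0],
  [0, 0, 0, 0, 0],
  [0, 0, 0, 0, 0],
  [0, 0, 0, 0, 0],
])

```text
time: 16.17
position: [0.6556, 0.0955, 0.0096]
eef_rot: [[0.235, 0.972, 0.001], [0.972, -0.235, 0.0], [0.001, 0.001, -1.0]]
ft_force: [-2.7, 0.6, 5.2]
finger_gap: 0.0196
```

>>> apply_moves([
  [0, 0, -0.005, 0, 0],
  [0, 0, -0.015, 0, 0],
  [0, 0, -0.025, 0, 0],
  [0, 0, -0.03, 0, 0],
  [0, 0, -0.02, 0, 0],
  [0, 0, -0.01, 0, 0],
  [0, 0, 0, 0, 0],
  [0, 0, 0, 0, 0],
])

```text
time: 16.83
position: [0.6552, 0.0952, 0.1128]
eef_rot: [[0.235, 0.972, -0.0], [0.972, -0.235, 0.0], [-0.0, -0.0, -1.0]]
ft_force: [0.7, 0.1, -4.1]
finger_gap: 0.0192
```

>>> apply_moves([
  [-0.013, -0.0025, 0, 0, 0],
  [-0.0261, -0.005, 0, 0, 0],
  [-0.0261, -0.005, 0, 0, 0],
  [-0.0261, -0.005, 0, 0, 0],
  [-0.0261, -0.005, 0, 0, 0],
  [-0.0261, -0.005, 0, 0, 0],
  [-0.0261, -0.005, 0, 0, 0],
  [-0.0261, -0.005, 0, 0, 0],
  [-0.0261, -0.005, 0, 0, 0],
  [-0.0261, -0.005, 0, 0, 0],
  [-0.0261, -0.005, 0, 0, 0],
  [-0.0261, -0.005, 0, 0, 0],
  [-0.0261, -0.005, 0, 0, 0],
  [-0.0261, -0.005, 0, 0, 0],
  [-0.0125, -0.0018, 0, 0, 0],
  [0, 0, 0, 0, 0],
  [0, 0, 0, 0, 0],
])

```text
time: 18.25
position: [0.501, -0.2425, 0.1116]
eef_rot: [[0.237, 0.972, -0.002], [0.972, -0.237, 0.003], [0.002, -0.003, -1.0]]
ft_force: [-0.4, -0.2, -1.8]
finger_gap: 0.0192
```

>>> apply_moves([
  [0, 0, 0.02, 0, 0],
  [0, 0, 0.02, 0, 0],
  [0, 0, 0.02, 0, 0],
  [0, 0, 0.013, 0, 0],
  [0, 0, 0.005, 0, 0],
  [0, 0, 0.003, 0, 0],
  [0, 0, 0, 0, 0],
  [0, 0, 0, 0, 0],
])

```text
time: 18.92
position: [0.5029, -0.2429, 0.0329]
eef_rot: [[0.235, 0.972, 0.001], [0.972, -0.235, -0.0], [-0.0, 0.001, -1.0]]
ft_force: [-0.4, -0.2, -2.9]
finger_gap: 0.0197
```

>>> apply_moves([
  [0, 0, 0.003, 0, 0],
  [0, 0, 0.002, 0, 0],
  [0, 0, 0, 0, 0],
  [0, 0, 0, 0, 0.7],
  [0, 0, 0, 0, 0.7],
  [0, 0, 0, 0, 0.7],
  [0, 0, 0, 0, 0.7],
  [0, 0, -0.01, 0, 0.7],
  [0, 0, -0.02, 0, 0.7],
  [0, 0, -0.03, 0, 0.7],
  [0, 0, -0.03, 0, 0.7],
  [0, 0, -0.03, 0, 0.7],
  [0, 0, 0, 0, 0],
  [0.012, -0.031, 0, 0, 0],
  [0.012, -0.031, 0, 0, 0],
  [0.012, -0.031, 0, 0, 0],
  [0.012, -0.032, 0, 0, 0],
  [0, 0, 0, 0, 0],
  [0, 0, 0, 0, 0],
])

```text
time: 20.5
position: [0.3901, -0.1657, 0.1474]
eef_rot: [[0.235, 0.972, -0.001], [0.972, -0.235, 0.001], [0.0, -0.001, -1.0]]
ft_force: [0.2, -0.5, 1.1]
finger_gap: 0.0001
```

```bash
python3 -c "
from h import *
s,p,d=cap('top');w=cloud('top',d);print(arm.read_state()['position'],arm.read_state()['finger_gap'])
c0=np.array([.5134,-.1964])
for yy in (.048,0,-.048):
    q0=c0+yy*np.array([.235,.972]);m=(np.hypot(w[...,0]-q0[0],w[...,1]-q0[1])<.022)&(w[...,2]>.05)&(w[...,2]<.075);print(yy,q0,m.sum(),w[m].mean(0).round(4))
s,p2,d=cap('scene')
cv2.imwrite('pics/t2.png',np.hstack([cv2.resize(p[150:250,270:370,::-1],(400,400)),cv2.resize(p2[140:260,120:240,::-1],(400,400))]))"
```

```text
[ 0.39201521 -0.16700269  0.14787148] -0.00012880950870967106
0.048 [ 0.52468  -0.149744] 59 [ 0.525  -0.1511  0.0568]
0 [ 0.5134 -0.1964] 49 [ 0.5147 -0.1933  0.057 ]
-0.048 [ 0.50212  -0.243056] 0 [nan nan nan]<string>:6: RuntimeWarning: Mean of empty slice.
  ret = um.true_divide(
```

View pics/t2.png

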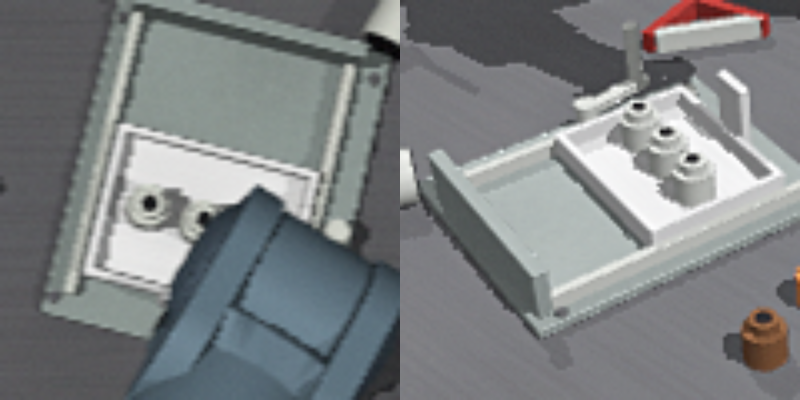

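All three bosses stand upright in the tray: left crop (148,205) and (200,222), and all three in the right crop at (637,115), (665,145) and (692,170). Now lower in front of the tab and push gently.

>>> apply_moves([
  [0, 0, 0.03, 0, 0],
  [0, 0, 0.03, 0, 0],
  [0, 0, 0.02, 0, 0],
  [0, 0, 0.013, 0, 0],
  [0, 0, 0, 0, 0],
  [0, 0.01, 0, 0, 0],
  [0, 0.008, 0, 0, 0],
  [0, 0.004, 0, 0, 0],
  [0, 0.004, 0, 0, 0],
  [0, 0.004, 0, 0, 0],
  [0, 0.004, 0, 0, 0],
  [0, 0.004, 0, 0, 0],
  [0, 0.004, 0, 0, 0],
  [0, 0.004, 0, 0, 0],
  [0, 0.004, 0, 0, 0],
])

```text
time: 21.85
position: [0.4395, -0.1784, 0.054]
eef_rot: [[0.235, 0.972, -0.002], [0.972, -0.235, 0.001], [0.0, -0.002, -1.0]]
ft_force: [-2.2, 0.7, 3.1]
finger_gap: 0.0003
```

>>> apply_moves([
  [0, 0.005, 0, 0, 0],
  [0, 0.005, 0, 0, 0],
  [0, 0.005, 0, 0, 0],
  [0, 0.005, 0, 0, 0],
  [0, 0.005, 0, 0, 0],
  [0, 0.005, 0, 0, 0],
  [0, 0.005, 0, 0, 0],
  [0, 0.005, 0, 0, 0],
  [0, 0.005, 0, 0, 0],
  [0, 0.005, 0, 0, 0],
  [0, 0.005, 0, 0, 0],
  [0, 0.005, 0, 0, 0],
  [0, 0.005, 0, 0, 0],
  [0, 0.004, 0, 0, 0],
  [0, 0.003, 0, 0, 0],
  [0, 0, 0, 0, 0],
])

```text
time: 23.18
position: [0.5118, -0.196, 0.0543]
eef_rot: [[0.235, 0.972, 0.001], [0.972, -0.235, -0.0], [0.0, 0.001, -1.0]]
ft_force: [-0.6, 0.1, -1.1]
finger_gap: -0.0002
```

>>> apply_moves([
  [0, 0.002, 0, 0, 0],
  [0, 0.002, 0, 0, 0],
  [0, 0.002, 0, 0, 0],
  [0, 0, 0, 0, 0],
])

```text
time: 23.52
position: [0.5169, -0.1973, 0.0544]
eef_rot: [[0.235, 0.972, 0.001], [0.972, -0.235, -0.0], [0.0, 0.001, -1.0]]
ft_force: [-1.7, 0.4, -0.3]
finger_gap: 0.0002
```

>>> apply_moves([
  [0, 0.002, 0, 0, 0],
  [0, 0.002, 0, 0, 0],
  [0, 0, 0, 0, 0],
])

```text
time: 23.77
position: [0.5208, -0.1982, 0.0544]
eef_rot: [[0.235, 0.972, 0.001], [0.972, -0.235, -0.0], [0.0, 0.001, -1.0]]
ft_force: [-2.3, 1.0, -1.1]
finger_gap: -0.0002
```

>>> apply_moves([
  [0, 0.002, 0, 0, 0],
  [0, 0.001, 0, 0, 0],
  [0, 0, 0, 0, 0],
])

```text
time: 24.02
position: [0.5236, -0.1989, 0.0544]
eef_rot: [[0.235, 0.972, 0.001], [0.972, -0.235, -0.0], [0.0, 0.001, -1.0]]
ft_force: [-1.7, 0.6, -0.3]
finger_gap: 0.0001
```

>>> apply_moves([
  [0, 0.002, 0, 0, 0],
  [0, 0.001, 0, 0, 0],
  [0, 0, 0, 0, 0],
])

```text
time: 24.27
position: [0.5262, -0.1995, 0.0543]
eef_rot: [[0.235, 0.972, 0.0], [0.972, -0.235, -0.0], [0.0, 0.0, -1.0]]
ft_force: [-2.8, 0.2, 0.3]
finger_gap: 0.0001
```

>>> apply_moves([
  [0, 0.002, 0, 0, 0],
  [0, 0.001, 0, 0, 0],
  [0, 0, 0, 0, 0],
])

```text
time: 24.52
position: [0.5264, -0.1995, 0.0541]
eef_rot: [[0.235, 0.972, -0.005], [0.972, -0.235, 0.001], [-0.0, -0.005, -1.0]]
ft_force: [-9.8, 1.7, 6.3]
finger_gap: -0.0001
```

The tray is at the stop: wrist force jumped from about 3 N to 10 N with no further motion, at the travel expected from the pivot. Back off, rise and go outside the latch pin.

>>> apply_moves([
  [0, -0.01, 0, 0, 0],
  [0, -0.02, 0, 0, 0],
  [0, 0, -0.02, 0, 0],
  [0, 0, -0.03, 0, 0],
  [0, 0, -0.025, 0, 0],
  [-0.02, -0.002, 0, 0, 0],
  [-0.026, -0.003, 0, 0, 0],
  [-0.026, -0.003, 0, 0, 0],
  [-0.026, -0.003, 0, 0, 0],
  [-0.026, -0.003, 0, 0, 0],
  [-0.026, -0.002, 0, 0, 0],
  [-0.006, 0, 0, 0, 0],
  [0, 0, 0, 0, 0],
  [0, 0, 0.02, 0, 0],
  [0, 0, 0.03, 0, 0],
  [0, 0, 0.02, 0, 0],
  [0, 0, 0.005, 0, 0],
  [0, 0, 0, 0, 0],
])

```text
time: 26.02
position: [0.447, -0.3389, 0.0528]
eef_rot: [[0.234, 0.972, -0.002], [0.972, -0.234, 0.003], [0.002, -0.003, -1.0]]
ft_force: [0.5, 0.6, 1.9]
finger_gap: -0.0001
```

```bash
python3 -c "
from h import *
c0=np.array([.5134,-.1964]);A=np.array([[.972,.235],[-.235,.972]])
s,p,d=cap('scene');w=cloud('scene',d)
q=arm.read_state()['position'];print(q,'tray0',(q[:2]-c0)@A)
m=(w[...,0]>.35)&(w[...,0]<.62)&(w[...,1]<-.12)&(w[...,1]>-.33)&(w[...,2]>.062)&(w[...,2]<.1)
n,l,st,c=cv2.connectedComponentsWithStats(m.astype('u1'))
for i in range(1,n):
    if st[i,4]>8: t=w[l==i].mean(0);print(c[i].round(),st[i,4],t.round(4),((t[:2]-c0)@A).round(4))
cv2.imwrite('pics/s3.png',cv2.resize(p[100:280,80:280,::-1],None,fx=3.3,fy=3.3))"
```

```text
[ 0.44794503 -0.33998681  0.05433865] tray0 [-0.02987933 -0.1549483 ]
[189. 152.] 49 [ 0.4479 -0.3066  0.0811] [-0.0378 -0.1225]
[191. 179.] 86 [ 0.5407 -0.1991  0.0778] [0.0272 0.0038]
```

View pics/s3.png

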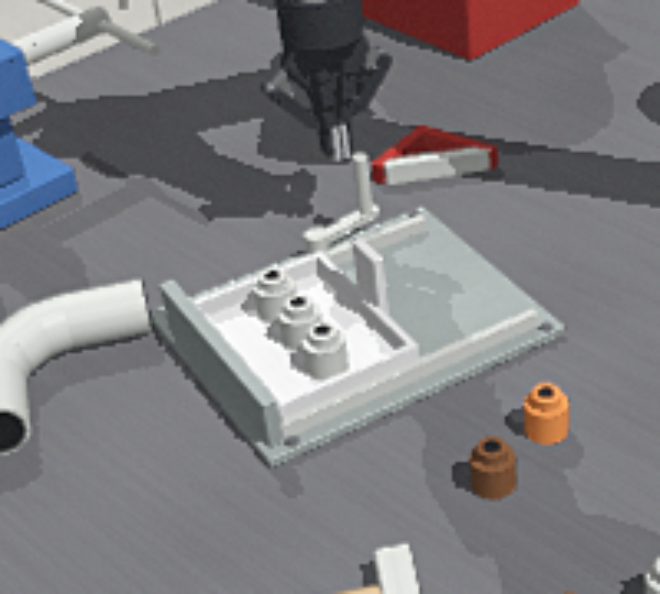

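The tray sits against the end stop with three bosses upright. The tab moved 96 mm, the latch is still open and the gripper is outside the pin. Sweep the latch.

>>> apply_moves([
  [0.006, -0.004, 0, 0, 0],
  [0.006, -0.002, 0, 0, 0],
  [0.006, -0.0025, 0, 0, 0],
  [0.006, -0.0027, 0, 0, 0],
  [0.0063, -0.0014, 0, 0, 0],
  [0.0064, -0.0014, 0, 0, 0],
  [0.0065, 0, 0, 0, 0],
  [0.0065, 0, 0, 0, 0],
  [0.0064, 0.0012, 0, 0, 0],
  [0.0064, 0.0012, 0, 0, 0],
  [0.006, 0.0025, 0, 0, 0],
  [0.006, 0.0025, 0, 0, 0],
  [0.0054, 0.0036, 0, 0, 0],
  [0.0054, 0.0036, 0, 0, 0],
  [0, 0, 0, 0, 0],
])

```text
time: 27.32
position: [0.469, -0.2569, 0.0542]
eef_rot: [[0.234, 0.972, 0.0], [0.972, -0.234, 0.001], [0.001, -0.0, -1.0]]
ft_force: [0.7, 0.1, 0.5]
finger_gap: -0.0001
```

>>> apply_moves([
  [0.0046, 0.0046, 0, 0, 0],
  [0.0046, 0.0046, 0, 0, 0],
  [0.0036, 0.0055, 0, 0, 0],
  [0.0035, 0.0054, 0, 0, 0],
  [0.002, 0.005, 0, 0, 0],
  [0.001, 0.003, 0, 0, 0],
  [0, 0, 0, 0, 0],
  [0, 0, 0, 0, 0],
])

```text
time: 27.98
position: [0.5005, -0.2459, 0.0542]
eef_rot: [[0.235, 0.972, 0.001], [0.972, -0.235, 0.001], [0.001, 0.0, -1.0]]
ft_force: [0.3, 1.4, 0.1]
finger_gap: 0.0002
```

>>> apply_moves([
  [0, 0.002, 0, 0, 0],
  [0, 0.002, 0, 0, 0],
  [0, 0.002, 0, 0, 0],
  [0, 0, 0, 0, 0],
])

```text
time: 28.32
position: [0.5033, -0.2464, 0.0537]
eef_rot: [[0.236, 0.972, -0.005], [0.972, -0.236, 0.002], [0.001, -0.005, -1.0]]
ft_force: [-7.6, 1.8, 4.1]
finger_gap: 0.0003
```

>>> apply_moves([
  [0, 0.001, 0, 0, 0],
  [0, 0.001, 0, 0, 0],
  [0, 0, 0, 0, 0],
])

```text
time: 28.57
position: [0.5035, -0.2464, 0.0536]
eef_rot: [[0.236, 0.972, -0.008], [0.972, -0.236, 0.002], [0.001, -0.008, -1.0]]
ft_force: [-10.7, 3.0, 7.5]
finger_gap: 0.0001
```

Firm contact at 11 N with no further motion. Back off, rise and check.

>>> apply_moves([
  [0, -0.01, 0, 0, 0],
  [0, -0.025, 0, 0, 0],
  [0, -0.025, 0, 0, 0],
  [0, 0, -0.03, 0, 0],
  [0, 0, -0.04, 0, 0],
  [0, 0, -0.04, 0, 0],
  [0.03, 0, -0.02, 0, 0],
  [0.04, 0, 0, 0, 0],
  [0.04, 0, 0, 0, 0],
  [0.04, 0, 0, 0, 0],
  [0.04, 0, 0, 0, 0],
  [0.04, 0, 0, 0, 0],
  [0, 0, 0, 0, 0],
  [0, 0, 0, 0, 0],
])

```text
time: 29.73
position: [0.5042, -0.0085, 0.1845]
eef_rot: [[0.231, 0.973, 0.001], [0.973, -0.231, -0.0], [0.0, 0.001, -1.0]]
ft_force: [-0.2, 0.2, 0.3]
finger_gap: -0.0005
```

```bash
python3 -c "
from h import *
c0=np.array([.5134,-.1964]);A=np.array([[.972,.235],[-.235,.972]])
ims=[]
for n in ('top','scene'):
    s,p,d=cap(n);w=cloud(n,d);ims.append(p)
    m=(w[...,0]>.38)&(w[...,0]<.66)&(w[...,1]<-.1)&(w[...,1]>-.33)&(w[...,2]>.064)&(w[...,2]<.11)
    k,l,st,c=cv2.connectedComponentsWithStats(m.astype('u1'))
    for i in range(1,k):
        if st[i,4]>5:
            q=w[l==i];t=q[q[:,2]>q[:,2].max()-.012].mean(0);T=(t[:2]-c0)@A;r=T-[.0215,-.1127];print(n,c[i].round(),st[i,4],t.round(4),T.round(4),'theta if pin',np.arctan2(r[1],-r[0]).round(3),np.hypot(*r).round(4))
print(arm.read_state()['position'])
a=cv2.resize(ims[0][120:270,150:370,::-1],(550,375));b=cv2.resize(ims[1][130:260,120:240,::-1],(250,271))
o=np.zeros((375,800,3),'u1');o[:,:550]=a;o[:271,550:]=b;cv2.imwrite('pics/end.png',o)"
```

```text
top [324. 196.] 51 [ 0.5371 -0.2029  0.0853] [ 0.0245 -0.0007] theta if pin 1.598 0.112
top [338. 201.] 22 [ 0.5219 -0.2506  0.0932] [ 0.021  -0.0507] theta if pin 1.562 0.062
scene [188. 175.] 130 [ 0.532  -0.2234  0.0891] [ 0.0244 -0.0219] theta if pin 1.603 0.0908
[ 0.50375512 -0.01079154  0.18437068]
```

View pics/end.png

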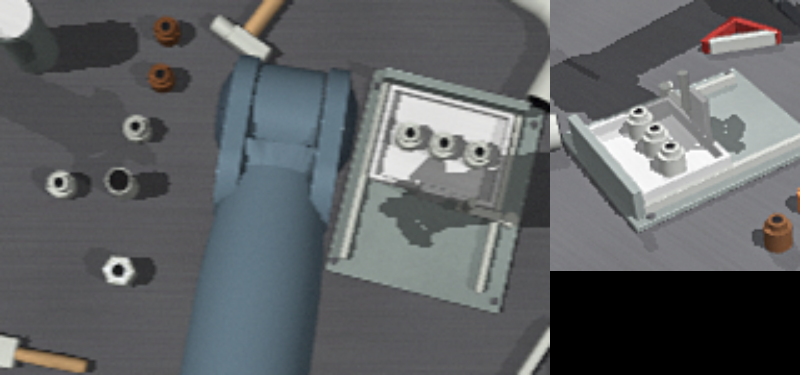

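The final picture shows three bosses upright in the tray at px (410,133), (443,145) and (480,152). The other two are on the bench at (137,127) and (60,183), with the hex (118,270) and stub (120,182) in place. Latch angle is about 1.56 rad, and the gripper is clear.

```bash
python3 -c "
from cell import arm
print(arm.sign_off())"
```

```text
the job is handed in; nothing more can be done
None
```

I loaded three steel bosses upright into the tray, pushed the tray home, swung the latch across the front, and handed the job in at about 30 s. The interface gives no verdict, so what follows is from my own last checks.

- **Bosses:** the last pictures show three standing in the tray and two on the bench.
- **Tray:** it stopped hard at about 10 N. The tab moved 95–96 mm from its start, which I estimated at about 3 mm out.
- **Latch:** it reached its stop at about 11 N, and the top camera puts it at about 1.56 rad.
- **Look-alikes and bystanders:** the hexagonal piece and the stub look unmoved in the last picture. The brush and magnet are only partly in view there. I compared none of the four numerically with its starting position, but the gripper never came near them.
- **Robot:** the arm is clear of everything with the gripper shut and empty.

**Disagreements:**
- While holding a boss, the gripper read about 20 mm, although the boss is 24 mm at the neck and 36 mm at the body. Each boss lifted and set down upright anyway.
- The tray's home position rests mainly on feeling the stop. The camera travel alone has a 1–2 mm margin over the 95 mm limit.
- In the last scene-camera check the pin and tab merged into one blob, so the latch angle comes from the top camera only.

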